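# Lay a standing carton down and bed it against a tray's backstop

### The arm

A 6-joint arm with a two-finger parallel gripper is mounted at the origin on a cart in front of the work surface, level with it; the furniture and walls round the work are solid. World frame = base frame: x ahead of the robot, y to its left, z up, the work surface at z = 0. Lengths are in mm, angles in rad, forces in N, time in s.
With the tool pointing down it reaches from about 350 to 725 mm from the base axis. Payload 4.3 kg.
Tool frame: the origin (TCP) lies between the finger pads; the fingertips stand 8 mm ahead of it and the grasp point (between the pads) lies 11 mm behind it; z points along the fingers, y is the line along which they close (so a half turn about z gives the same grasp; the last joint's range is limited). The gripper opens to 85 mm and grips with 20 to 120 N. Pads are 22 mm wide; open, the fingers measure 114 mm over their backs; the gripper's body (76 mm by 85 mm) begins 54 mm behind the grasp point. The pads swing forward as they close: fully open they stand 13 mm farther back than shut.
Start: joints at [-1.304, 0.377, 0.081, 1.274, 0, 1.46], TCP at [211.583, -534.695, 239.329] pointing down, gripper open.
Joint ranges: [-2.72, 2.72], [-0.84, 1.66], [-1.02, 1.22], [-1.77, 2.12], [-1.37, 1.28], [-3.14, 3.14]. Speed limits (rad/s): [2.57, 2.57, 3.14, 3.14, 3.14, 3.14].

### API

Orientations are given as a unit quaternion [w, x, y, z].
In Python, from workcell import bot gives the robot as it stands.
- The arm moves only by the shell command python3 -m crank 'ROWS' [FORCE]. ROWS is JSON, a list that holds one entry, the list of rows, each a list of 7 numbers: the closure in counts, from 0 (fully open) to 255 (shut), then the shift along the world's x, y, z in mm, then the turn, a rotation vector about the world's x, y, z in degrees. In form: [[[hand, dx, dy, dz, rx, ry, rz], ...]]. A call has 1 to 8 rows; each row shifts and turns the commanded pose from where the row before left it; what a row does not reach is not made up. A row lasts 1/10 s, in which the tool goes at most 50 mm and 8.59 degrees, less where a joint would pass 70% of its speed; a pose out of reach is approached as far as the arm can. A call is refused whole if a number of a shift passes 50 or a number of a turn 8.59, either way. A call with a gripper value outside its range is refused whole. The fingers move at their own pace and stop on an object; FORCE is the grip in N (left out, the last holds). Time passes only in rows, so rows that do not move let the fingers close. It gives the time, the measured TCP pose, the force, the opening and the grip force at its end, in the units of the state.
- bot.state(): the state, without advancing time (a new reading comes with each control period).
- bot.camera(name): name is "scene" or "side" or "wrist"; returns a dict with "frame" (480x640x3 uint8, blue, green, red), "camera_matrix" (3x3 intrinsics, pixels), "R" (3x3) and "t" (3): a world point X has camera coordinates R X + t; the wrist camera has in their place "T_tool_cam" (4x4, takes a point from camera to tool coordinates, whose origin is the TCP and whose axes are the flange's). Camera axes: x right, y down, z forward; pixel columns grow to the right and rows downward; lengths in mm; the calibration is good to about 2 mm. A picture is of the moment at which its call begins: read the wrist's pose just before it. There is no depth.
- bot.sign_off(): hands the job in; it is judged then, once.
The state is a dict: "time": time; "joint_pos": joint angles; "joint_vel": joint speeds; "effort": joint torques, N m; "position": TCP position; "orientation": TCP orientation; "wrist_force": force on the tool from outside, world axes, zero at the start; "wrist_torque": the same for the moment, N m; "grip_width": finger opening in mm; "grasp_force": force on a finger pad.
Only numpy, scipy, OpenCV 4.12 (cv2) and the standard library are available. Lean on these libraries where they do the work, as an engineer would, in place of code of your own. Each camera call takes 0.05 s, during which the arm holds its last target. There are 200 camera calls.

### The job

The tall paperboard carton standing on the worktop belongs in the low wooden tray. Push it high on its panelled side so that it topples toward the tray and lies with the thumb-hole panel on top, then slide it along the worktop into the tray, without lifting it, until it beds firmly against the tray's backstop. The backstop is only held by friction and must stay where it is, so feel for it and press gently, never hard enough to dent the carton; leave the other things on the worktop alone.

Things in the scene. Friction and masses are not known exactly. Their poses are not given: they have to be found in the camera images.
- carton: Plain closed carton of cream paperboard, 80 x 96 x 160 mm (its own x, y, z), 0.3 to 0.55 kg, too thick to grasp. Origin at its centre. It starts upright, z up, +x side facing the tray within 0.2 rad. When it lies right its x axis points down, it is 80 mm high and its z axis points into the tray. Sliding it takes about 1 to 5 N.
- carton_panel (a point): Centre of the carton's -x side (96 x 160 mm), which carries a small arched dispensing panel with a dark thumb hole; at the start it faces away from the tray, at the end it is on top. Pushed here along the carton's +x at 130 mm height or more the carton topples over its foot after about 60 mm of travel; pushed below about 60 mm it slides.
- carton_top (a point): Centre of the carton's upper end (80 x 96 mm) as it stands at the start; once toppled it is the leading end, which meets the backstop.
- tray: Low wooden tray, fixed, without a floor: two rails 190 mm long, 14 mm thick, 30 mm high, 108 mm apart inside, joined by a bar at the far end; at the mouth they flare outward for another 35 mm. Origin on the worktop at the centre of the mouth, where the parallel rails begin; x points inward along the rails, y across, z up.
- stop_zone (a point): Middle of the stretch (110 mm inward of the mouth, 30 mm up) where the backstop may stand: an upright wooden plate across the tray, 102 mm wide, 58 mm high. The owner sets it by hand: its near face is 90 to 130 mm inward, not measured; feel for it. Friction holds it up to 15 N. Home: the carton pressed on it with some 4 to 12 N beyond its sliding force for half a second.
- mug: Striped mug with a handle, 90 mm high, origin at its foot; a bystander behind the work.
- cup: Plain pale mug with a handle, 96 mm high, origin at its foot; a bystander behind the work.
- pepper: Dark wooden pepper mill, 58 mm wide and 170 mm high, origin at its foot; a bystander.
- spice: Small spice jar, 41 mm wide and 105 mm high, origin at its foot; a bystander.
- apple: Apple, about 66 mm, origin at its foot; a bystander in front of the tray.
- peeler: Peeler lying on the front of the worktop, 170 mm long, 18 mm high, origin at its middle; a bystander.

How it is judged (in metres and radians):
On the way, in this order (a step that is already met when the one before it is completed fails the run):
1. the carton lies on the worktop with the thumb-hole panel on top (angle between carton's own x axis and vertical above 2.97 rad and linear speed of carton below 0.05 m/s), for 0.2 s.
2. lying so, the carton is pressed against the backstop (angle between carton's own x axis and vertical above 2.97 rad and contact force between carton and stop above 2.5 N), for 0.2 s.
At the end, for the whole second after the job is handed in: The carton lies flat on the worktop between the rails with the thumb-hole panel on top (within 0.17 rad), in line with the tray within 0.12 rad, its leading end within 5 mm of the backstop, at rest and let go (angle between carton's own x axis and vertical above 2.97 rad and angle between the z axis of carton and the x axis of tray, either way round below 0.12 rad and x of carton in the frame of stop_face above -0.085 m and horizontal distance between carton and stop_face below 0.09 m and height (world z) of carton below 0.045 m and linear speed of carton below 0.01 m/s); the robot touches nothing.
It fails at once if the backstop is shifted by more than 6 mm (distance of stop_face from where it was at the start of the episode above 0.006 m).
It fails at once if the carton is pressed with more than 25 N by the fingers (contact force between the fingers and carton above 25 N).
It fails at once if the carton is lifted (its centre above 120 mm) (height (world z) of carton above 0.12 m).
It fails at once if one of the loose bystanders (mugs, pepper mill, spice jar, apple, peeler) is moved by more than 30 mm (distance of any of mug, cup, pepper, spice, apple, peeler from where it was at the start of the episode above 0.03 m).
It also fails if it takes over 64 s, if anything falls off the work surface, if the arm or the gripper's body presses on something with over 40 N, if the wrist force passes 120 N, or if a joint passes its speed limit or range.

## Working session

There is one attempt and no reset: what is moved stays moved. The work goes in short steps, Python scripts to look and compute and a shell command to move; the robot and the scene stay as the last step left them, time stands still between calls to the robot, and variables do not carry over. Pictures are saved under pics/ and viewed, at most 10 in all, crops included, and the job is handed in when it is done.

```bash
mkdir -p pics; ls; python3 - <<'E'
from workcell import bot
import cv2,pickle
s=bot.state();print({k:s[k] for k in("time","position","orientation","wrist_force","grip_width")})
d={}
for n in("scene","side"):
    c=bot.camera(n);d[n]=c;cv2.imwrite(f"pics/{n}0.png",c["frame"]);print(n,c["camera_matrix"],c["R"],c["t"])
pickle.dump(d,open("c0.pkl","wb"))
E
```

```text
pics
{'time': 0.0, 'position': array([ 211.41246679, -534.04678131,  238.36213797]), 'orientation': array([-1.00671224e-03,  9.82301861e-01,  1.87301985e-01, -7.81038237e-05]), 'wrist_force': array([ 0.10199974, -0.53870878,  0.70855222]), 'grip_width': 85.21100678914699}
scene [[537.67721032   0.         311.15897608]
 [  0.         537.67721032 235.59936425]
 [  0.           0.           1.        ]] [[ 0.44625385 -0.89454187 -0.025541  ]
 [-0.37899555 -0.16305824 -0.91091953]
 [ 0.81069098  0.41618128 -0.41179276]] [-300.56081697  294.00542854  974.11341863]
side [[553.31862092   0.         323.89270794]
 [  0.         553.31862092 236.54502483]
 [  0.           0.           1.        ]] [[-0.98376474 -0.17942212 -0.00382559]
 [-0.06804473  0.39264237 -0.91717059]
 [ 0.16606278 -0.90201977 -0.39847645]] [ 540.24886622  156.5692695  1060.84149616]
```

View pics/scene0.png

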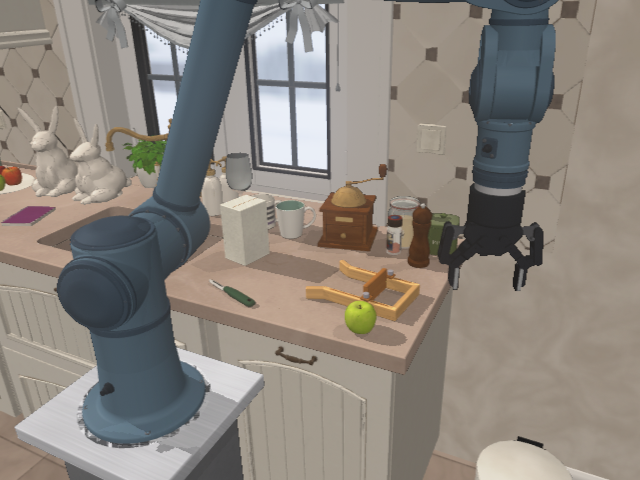

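View pics/side0.png

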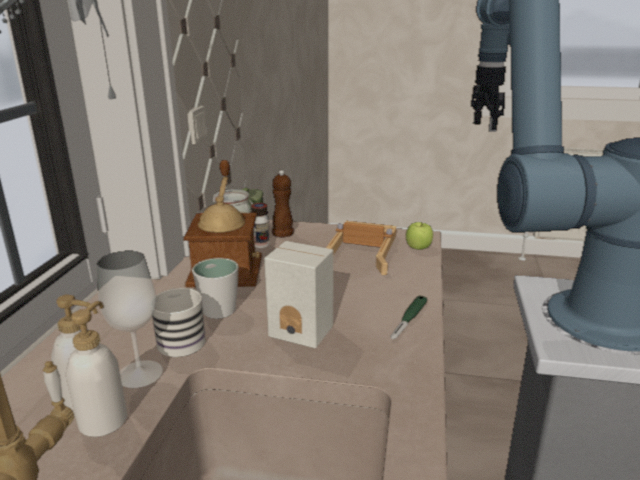

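The carton (scene about 245,230; side about 300,290) stands left of the tray (scene 370,290; side 360,240). The mugs are just behind it. I'll zoom in to read corners.

```bash
python3 - <<'E'
import cv2
a=cv2.imread("pics/scene0.png")[180:340,215:430];cv2.imwrite("pics/sc.png",cv2.resize(a,None,fx=3.6,fy=3.6,interpolation=cv2.INTER_CUBIC))
a=cv2.imread("pics/side0.png")[205:355,240:440];cv2.imwrite("pics/sd.png",cv2.resize(a,None,fx=4,fy=4,interpolation=cv2.INTER_CUBIC))
E
```

```text
(no output)
```

View pics/sc.png

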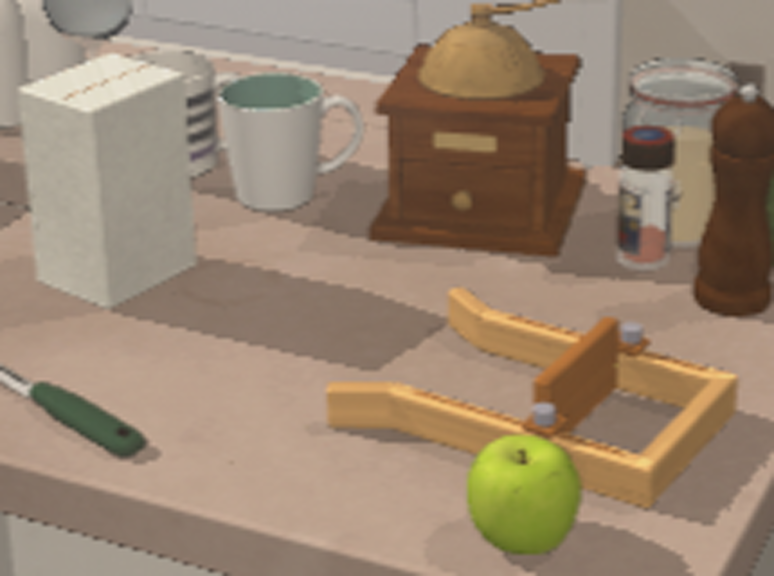

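View pics/sd.png

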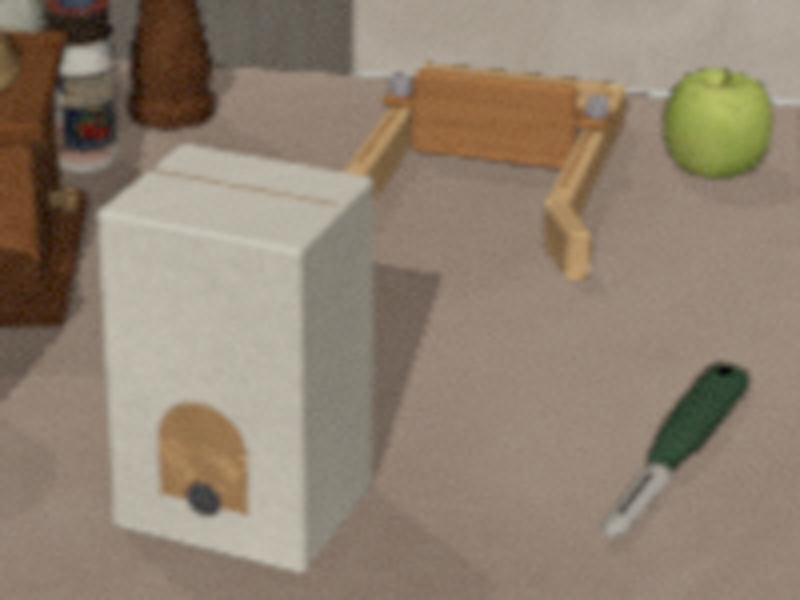

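```bash
cat > h.py <<'E'
import numpy as np,pickle
d=pickle.load(open("c0.pkl","rb"))
def ray(c,uv,z):
    K,R,t=(np.array(c[k]) for k in("camera_matrix","R","t"))
    o=-R.T@t; v=R.T@np.linalg.solve(K,[uv[0],uv[1],1]); return (o+v*(z-o[2])/v[2])
S=lambda p,z:ray(d["scene"],(p[0]/3.6+215,p[1]/3.6+180),z)[:2].round(0)
D=lambda p,z:ray(d["side"],(p[0]/4+240,p[1]/4+205),z)[:2].round(0)
E
python3 - <<'E'
from h import *
print("carton top S",*[S(p,160) for p in[(22,92),(113,55),(187,76),(104,112)]])
print("bot S",*[S(p,0) for p in[(36,280),(109,304),(195,265)]])
print("top D",*[D(p,160) for p in[(100,212),(185,145),(372,183),(300,252)]])
print("bot D",*[D(p,0) for p in[(115,525),(303,572),(372,478)]])
print("tray S top: nearbend, nearfar, farfar, farbend-in",*[S(p,30) for p in[(390,390),(648,470),(737,376),(483,312)]])
print("tray S bottom",*[S(p,0) for p in[(390,428),(648,504)]])
print("tray D near inner bend bottom/top, far corner",*[D((548,232),0),D((548,200),30),D((580,215),30),D((624,88),30),D((405,110),30),D((348,172),30)])
print("stop S top",S((535,378),58),S((612,320),58),"D top",D((415,65),58),D((578,92),58),"D bot",D((413,152),0),D((570,167),0))
print("apple",S((525,545),5),D((718,170),5),"pepper",S((733,305),0),D((175,120),0),"cup",S((275,200),0),"peeler",S((130,445),15),D((730,375),15),D((610,530),10),"mug",S((190,170),0))
E
```

```text
carton top S [520. 182.] [612. 163.] [595.  87.] [510. 105.]
bot S [530. 195.] [519. 121.] [602.  95.]
top D [618. 175.] [600. 101.] [509. 127.] [527. 198.]
bot D [620. 172.] [529. 193.] [511. 113.]
tray S top: nearbend, nearfar, farfar, farbend-in [ 442. -148.] [ 418. -331.] [ 550. -347.] [ 567. -161.]
tray S bottom [ 444. -147.] [ 427. -329.]
tray D near inner bend bottom/top, far corner [ 454. -164.] [ 453. -144.] [ 434. -127.] [ 421. -317.] [ 552. -259.] [ 571. -162.]
stop S top [ 449. -246.] [ 541. -264.] D top [ 547. -265.] [ 445. -238.] D bot [ 548. -263.] [ 449. -257.]
apple [ 349. -280.] [ 359. -257.] pepper [ 703. -302.] [ 707. -286.] cup [735.  97.] peeler [335. -15.] [347.  12.] [397. 152.] mug [761. 194.]
```

```bash
python3 -m crank '[[[75,0,0,30,0,0,0],[75,22,45,0,0,0,3.3],[75,22,45,0,0,0,3.3],[75,22,45,0,0,0,3.3],[75,22,45,0,0,0,3.3],[75,22,45,0,0,0,3.3],[75,22,45,0,0,0,3.3],[75,22,45,0,0,0,3.3]]]'
python3 -m crank '[[[75,22,45,0,0,0,3.3],[75,22,45,0,0,0,3.3],[75,22,45,0,0,0,3.3],[75,22,45,0,0,0,3.3],[75,22,45,0,0,0,3.3],[75,22,45,0,0,0,3.3],[75,22,45,0,0,0,3.3],[75,0,0,0,0,0,0]]]'
python3 - <<'E'
from h import *
from workcell import bot
from scipy.spatial.transform import Rotation as Ro
s=bot.state();q=s["orientation"];R=Ro.from_quat(q,scalar_first=True).as_matrix()
print(s["time"],s["position"],R.round(3),s["wrist_force"],s["grip_width"])
print("glass",ray(d["side"],(140,375),0),"bottle",ray(d["side"],(100,425),0))
E
```

```text
time: 0.9
position: [365.5, -218.2, 269.1]
orientation: [-0.0, 0.925, 0.381, 0.0]
wrist_force: [1.7, 0.3, -0.4]
grip_width: 60.4
grasp_force: 0.0
time: 1.7
position: [520.4, 99.1, 268.2]
orientation: [-0.001, 0.828, 0.561, 0.0]
wrist_force: [0.1, -1.4, -0.2]
grip_width: 60.1
grasp_force: 0.0
1.7 [520.43463254  99.12663102 268.19801372] [[ 0.371  0.929 -0.   ]
 [ 0.929 -0.371  0.002]
 [ 0.002 -0.001 -1.   ]] [ 0.09178971 -1.37755114 -0.19945095] 60.10260305419095
glass [797.65830875 317.46202167   0.        ] bottle [799.44659974 434.8823017    0.        ]
```

```bash
python3 -m crank '[[[75,17,37,0,0,0,3.2],[75,17,37,0,0,0,3.2],[75,17,37,0,0,0,3.3],[75,16,35,0,0,0,0],[75,0,0,-45,0,0,0],[75,0,0,-45,0,0,0],[75,0,0,-38,0,0,0],[75,0,0,0,0,0,0]]]'
python3 - <<'E'
from workcell import bot
import cv2,pickle
s=bot.state();print(s["position"],s["orientation"],s["wrist_force"])
d={n:bot.camera(n) for n in("side","wrist")}
pickle.dump((s,d),open("c1.pkl","wb"))
cv2.imwrite("pics/b.png",cv2.hconcat([cv2.resize(d["side"]["frame"][150:390,180:420],(400,400)),cv2.resize(d["wrist"]["frame"],(400,300)).copy() if 0 else cv2.copyMakeBorder(cv2.resize(d["wrist"]["frame"],(400,300)),0,100,0,0,0)]))
E
```

```text
time: 2.5
position: [580.7, 237.8, 134.5]
orientation: [-0.002, 0.78, 0.625, -0.007]
wrist_force: [-0.6, 0.2, -0.9]
grip_width: 60.1
grasp_force: 0.0
[580.70131744 237.81965578 134.50083913] [-0.00247628  0.78020436  0.62548593 -0.00650871] [-0.58240162  0.2089464  -0.87590063]
```

View pics/b.png

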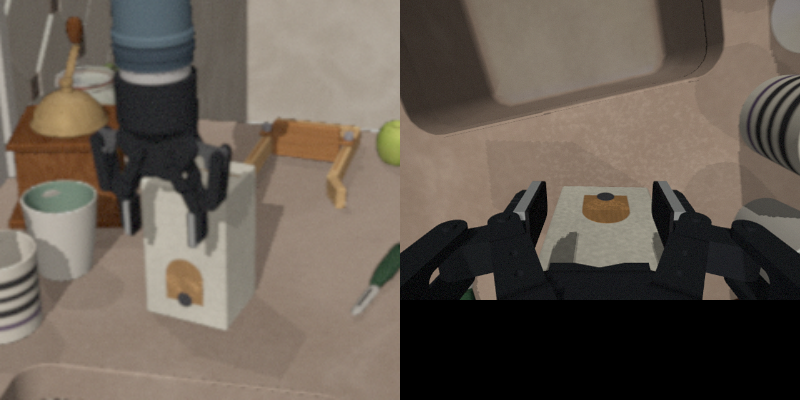

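Both fingers stand behind the panel and are centred on it (wrist panel edge at about columns 560–648). Next is the topple push.

```bash
python3 -m crank '[[[75,-1,-5,8,0,0,0],[75,-2,-10,0,0,0,0],[75,-2,-8,0,0,0,0],[75,-1,-6,0,0,0,0],[75,-1,-6,0,0,0,0],[75,-1,-6,0,0,0,0],[75,-1,-6,0,0,0,0],[75,-1,-6,0,0,0,0]]]'
python3 -m crank '[[[75,-2,-6,0,0,0,0],[75,-1,-6,0,0,0,0],[75,-1,-6,0,0,0,0],[75,-1,-6,0,0,0,0]]]'
python3 -m crank '[[[75,-2,-6,0,0,0,0],[75,-1,-6,0,0,0,0],[75,-1,-6,0,0,0,0],[75,-1,-6,0,0,0,0]]]'
python3 - <<'E'
from workcell import bot
import cv2
a=bot.camera("side")["frame"];cv2.imwrite("pics/t1.png",a[150:390,180:480])
E
```

```text
time: 3.4
position: [576.1, 187.2, 149.5]
orientation: [-0.0, 0.78, 0.626, 0.0]
wrist_force: [0.4, 1.0, 1.5]
grip_width: 60.3
grasp_force: 0.8
time: 3.8
position: [570.9, 162.6, 149.3]
orientation: [0.0, 0.78, 0.626, -0.0]
wrist_force: [-0.9, 0.1, 1.0]
grip_width: 60.2
grasp_force: 0.5
time: 4.2
position: [565.8, 138.5, 149.2]
orientation: [0.0, 0.78, 0.626, -0.0]
wrist_force: [0.1, -0.3, 1.0]
grip_width: 60.4
grasp_force: 0.1
```

View pics/t1.png

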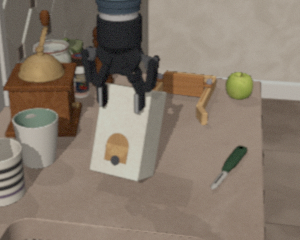

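It is tilting properly, with the panel leaning away. I'll keep pushing.

```bash
python3 -m crank '[[[75,-1,-6,0,0,0,0],[75,-2,-6,0,0,0,0],[75,-1,-6,0,0,0,0],[75,-1,-6,0,0,0,0]]]'
python3 -m crank '[[[75,-1,-6,0,0,0,0],[75,0,0,0,0,0,0],[75,0,0,0,0,0,0],[75,0,0,0,0,0,0],[75,0,0,0,0,0,0]]]'
cat > look.py <<'E'
import sys,cv2,pickle
from workcell import bot
n=sys.argv[1];s=bot.state();d={k:bot.camera(k) for k in("side","scene")}
pickle.dump(d,open("c0.pkl","wb"))
a=cv2.resize(d["scene"]["frame"][190:330,225:425],(800,560),interpolation=cv2.INTER_CUBIC) if n[0]=="s" else cv2.resize(d["side"]["frame"][205:355,240:440],(800,600),interpolation=cv2.INTER_CUBIC)
cv2.imwrite(f"pics/{n}.png",a);print(s["position"],s["orientation"],s["wrist_force"])
E
python3 look.py d2
```

```text
time: 4.65
position: [560.9, 114.7, 149.3]
orientation: [0.0, 0.78, 0.626, -0.0]
wrist_force: [0.0, -0.3, -0.9]
grip_width: 59.7
grasp_force: 0.0
time: 5.15
position: [560.1, 109.4, 149.3]
orientation: [0.0, 0.78, 0.626, 0.0]
wrist_force: [-0.2, -0.2, -0.1]
grip_width: 60.2
grasp_force: 0.0
[560.08108424 109.41577845 149.32046982] [2.27734196e-05 7.79825854e-01 6.25996511e-01 7.15158422e-05] [-0.16057472 -0.23373639 -0.0622631 ]
```

View pics/d2.png

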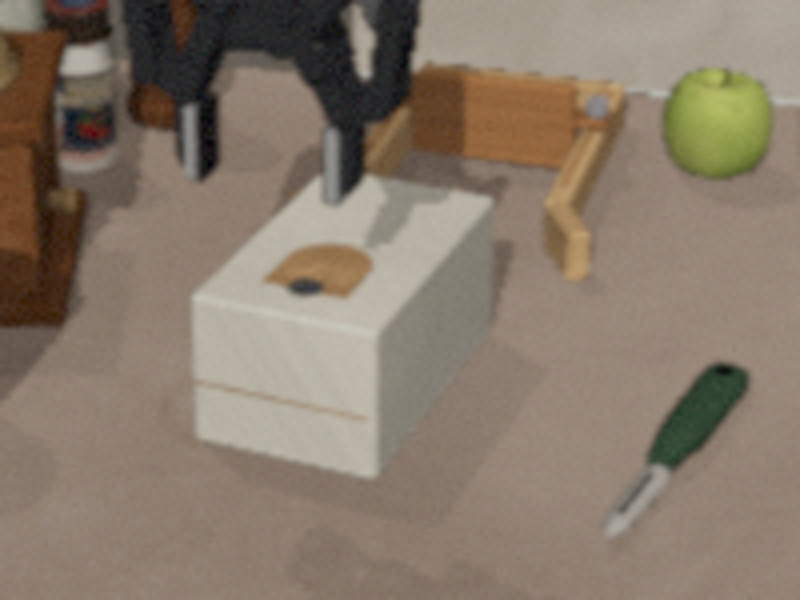

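The carton lies with the thumb-hole panel up. Its trailing end runs from (192,297) to (378,333), and its right side leads to (493,197).

```bash
python3 - <<'E'
from h import *
T=[D(p,80) for p in[(192,297),(378,333),(493,197)]];B=[D(p,0) for p in[(200,438),(375,477),(490,320)]]
print(T,B)
for a,b,c in(T,B): 
    print("lat ang",np.arctan2(*(a-b)[::-1]),"long",(c-b),np.arctan2(*(c-b)),"centre",(a+c)/2,"trail mid",(a+b)/2)
print("tray D: near inner rail bend, stop end",D((548,200),30),D((578,140),30),"far inner",D((376,165),30),D((408,115),30))
E
```

```text
[array([600.,  97.]), array([508., 116.]), array([473., -37.])] [array([600.,  92.]), array([510., 111.]), array([474., -52.])]
lat ang -0.20365852597754822 long [ -35. -153.] -2.91670402288775 centre [536.5  30. ] trail mid [554.  106.5]
lat ang -0.2080561367910258 long [ -36. -163.] -2.924223252143481 centre [537.  20.] trail mid [555.  101.5]
tray D: near inner rail bend, stop end [ 453. -144.] [ 443. -231.] far inner [ 557. -174.] [ 549. -251.]
```

```bash
python3 -m crank '[[[75,-2,22,0,0,0,2.6],[75,-2,22,0,0,0,2.7],[75,0,0,-40,0,0,0],[75,0,0,-40,0,0,0],[75,0,0,-29,0,0,0],[75,0,0,0,0,0,0]]]'
python3 -m crank '[[[75,-1,-8,0,0,0,0],[75,-1,-8,0,0,0,0],[75,-1,-6,0,0,0,0],[75,-1,-6,0,0,0,0],[75,-1,-6,0,0,0,0],[75,-1,-6,0,0,0,0]]]'
python3 -m crank '[[[75,-1,-6,0,0,0,0],[75,-1,-6,0,0,0,0],[75,-1,-6,0,0,0,0],[75,-1,-6,0,0,0,0]]]'
```

```text
time: 5.85
position: [551.8, 152.7, 36.0]
orientation: [-0.002, 0.75, 0.661, -0.004]
wrist_force: [-1.1, -0.1, -0.6]
grip_width: 60.6
grasp_force: 0.0
time: 6.45
position: [550.2, 113.2, 40.9]
orientation: [-0.0, 0.75, 0.661, 0.001]
wrist_force: [-0.1, 2.6, 0.3]
grip_width: 60.5
grasp_force: 0.0
time: 6.85
position: [546.5, 88.9, 40.6]
orientation: [0.0, 0.75, 0.661, 0.001]
wrist_force: [1.0, 3.3, 2.2]
grip_width: 60.2
grasp_force: 0.0
```

```bash
python3 -m crank '[[[75,-1,-6,0,0,0,0],[75,-1,-6,0,0,0,0],[75,-1,-6,0,0,0,0],[75,-1,-6,0,0,0,0],[75,0,0,0,0,0,0]]]'
python3 look.py s3; python3 -c "
import cv2,pickle
d=pickle.load(open('c0.pkl','rb'));a=cv2.resize(d['scene']['frame'][205:325,265:425],(400,300),interpolation=2);b=cv2.resize(d['side']['frame'][205:325,270:430],(400,300),interpolation=2)
cv2.imwrite('pics/m3.png',cv2.hconcat([a,b]))"
```

```text
time: 7.35
position: [542.1, 63.9, 40.5]
orientation: [0.001, 0.75, 0.661, -0.0]
wrist_force: [0.6, 1.1, 3.7]
grip_width: 60.4
grasp_force: 0.0
[542.11992577  63.89995377  40.52641416] [ 7.33070115e-04  7.50493262e-01  6.60877591e-01 -3.69278061e-04] [0.56973752 1.12878742 3.65894833]
```

View pics/m3.png

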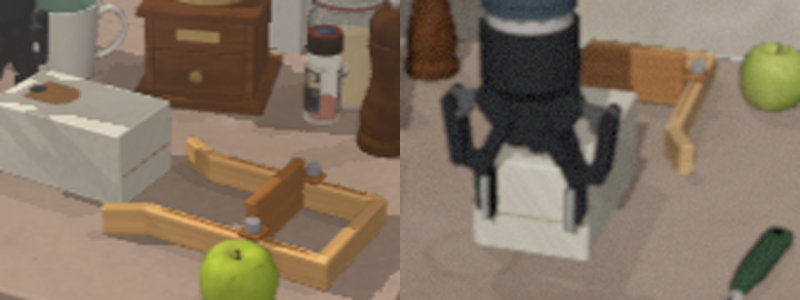

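```bash
python3 - <<'E'
from h import *
f=lambda c,p,z,o:ray(d[c],(p[0]/2.5+o[0],p[1]/2.5+o[1]),z)[:2]
L=[("scene",(121,143),80),("scene",(169,103),80),("scene",(124,200),0),("scene",(171,156),0),("side",(75,245),0),("side",(188,257),0),("side",(235,92),80)]
M=np.array([510,-155]);a=np.array([-.125,-.992]);n=np.array([.992,-.125])
def pr(nm,P): print(nm,P.round(0),"depth",round((P-M)@a),"lat",round((P-M)@n))
for c,p,z in L: pr((c,z),f(c,p,z,(265,205) if c=="scene" else (270,205)))
# tray in both, z=30
for c,p,z in [("scene",(105,206),30),("scene",(150,207),30),("scene",(326,262),30),("scene",(386,200),30),("scene",(212,153),30),("scene",(188,143),30),("side",(272,125),30),("side",(283,141),30),("side",(315,55),30)]: pr(("tray",c),f(c,p,z,(265,205) if c=="scene" else (270,205)))
E
```

```text
('scene', 80) [ 466. -112.] depth -37 lat -49
('scene', 80) [ 564. -117.] depth -44 lat 49
('scene', 0) [495. -99.] depth -54 lat -22
('scene', 0) [ 599. -103.] depth -63 lat 82
('side', 0) [590.  45.] depth -209 lat 54
('side', 0) [497.  48.] depth -200 lat -38
('side', 80) [ 479. -100.] depth -51 lat -38
('tray', 'scene') [ 430. -111.] depth -33 lat -85
('tray', 'scene') [ 446. -151.] depth 4 lat -64
('tray', 'scene') [ 421. -331.] depth 185 lat -66
('tray', 'scene') [ 547. -348.] depth 186 lat 61
('tray', 'scene') [ 570. -162.] depth -1 lat 60
('tray', 'scene') [ 580. -131.] depth -33 lat 66
('tray', 'side') [ 449. -144.] depth -3 lat -62
('tray', 'side') [ 436. -113.] depth -32 lat -78
('tray', 'side') [ 421. -317.] depth 172 lat -68
```

```bash
python3 - <<'E'
from h import *
import cv2
M=np.array([510,-155]);a=np.array([-.125,-.992]);n=np.array([.992,-.125])
for c,(x0,x1,y0,y1) in (("scene",(240,340,225,300)),("side",(285,375,225,315))):
    im=d[c]["frame"][y0:y1,x0:x1]; h=cv2.cvtColor(im,cv2.COLOR_BGR2HSV)
    m=((h[...,1]<50)&(h[...,2]>120)).astype(np.uint8)*255
    m=cv2.morphologyEx(m,cv2.MORPH_OPEN,np.ones((3,3)))
    k,l,st,_=cv2.connectedComponentsWithStats(m);i=1+st[1:,4].argmax()
    cn=max(cv2.findContours((l==i).astype(np.uint8),0,1)[0],key=len)
    H=cv2.approxPolyDP(cv2.convexHull(cn),1.5,True)[:,0]+[x0,y0]
    print(c,st[i])
    for p in H:
        print(p,*[(z,((P:=ray(d[c],p,z)[:2])-M)@a.round(3),((P-M)@n).round(0)) for z in(0,80)])
E
```

```text
scene [  21    0   72   61 2948]
[261 245] (0, np.float64(-315.0068130259283), np.float64(93.0)) (80, np.float64(-204.39117529091303), np.float64(-38.0))
[285 225] (0, np.float64(-341.8444258263127), np.float64(247.0)) (80, np.float64(-227.98199915451562), np.float64(97.0))
[301 225] (0, np.float64(-298.42407609066646), np.float64(272.0)) (80, np.float64(-189.81460213867592), np.float64(120.0))
[332 246] (0, np.float64(-134.92889264776576), np.float64(191.0)) (80, np.float64(-46.09891088711979), np.float64(49.0))
[332 272] (0, np.float64(-52.664987513992926), np.float64(58.0)) (80, np.float64(26.2127850441647), np.float64(-68.0))
[316 285] (0, np.float64(-50.96322788348656), np.float64(-20.0)) (80, np.float64(27.708667408966086), np.float64(-137.0))
[304 285] (0, np.float64(-76.49879067619777), np.float64(-36.0)) (80, np.float64(5.262372778313173), np.float64(-151.0))
[262 271] (0, np.float64(-212.69469932388859), np.float64(-32.0)) (80, np.float64(-114.45668404498807), np.float64(-147.0))
side [  13   39   56   46 1531]
[311 264] (0, np.float64(-34.185304964231975), np.float64(90.0)) (80, np.float64(-187.03703836117484), np.float64(37.0))
[329 267] (0, np.float64(-36.735103325797645), np.float64(46.0)) (80, np.float64(-189.22795525353635), np.float64(-1.0))
[350 284] (0, np.float64(-101.36397419664173), np.float64(-21.0)) (80, np.float64(-244.7603797226793), np.float64(-59.0))
[353 294] (0, np.float64(-141.64424139903426), np.float64(-39.0)) (80, np.float64(-279.37124118247414), np.float64(-73.0))
[345 309] (0, np.float64(-204.5286738502764), np.float64(-39.0)) (80, np.float64(-333.40475512645537), np.float64(-74.0))
[299 302] (0, np.float64(-205.64541064013832), np.float64(58.0)) (80, np.float64(-334.3643123738481), np.float64(9.0))
[298 292] (0, np.float64(-167.3564966120891), np.float64(74.0)) (80, np.float64(-301.46452319886237), np.float64(23.0))
```

The carton is in line with the tray, but about 9 mm too far toward +x. I'll slant the next push to correct that.

```bash
python3 -m crank '[[[75,-1.6,-5,0,0,0,0],[75,-1.6,-5,0,0,0,0],[75,-1.6,-5,0,0,0,0],[75,-1.6,-5,0,0,0,0],[75,-1.6,-5,0,0,0,0]]]'
python3 -m crank '[[[75,-1.6,-5,0,0,0,0],[75,-1.6,-5,0,0,0,0],[75,-1.6,-5,0,0,0,0],[75,-1.6,-5,0,0,0,0],[75,0,0,0,0,0,0]]]'
cat > meas.py <<'E'
import cv2,pickle
from workcell import bot
d={k:bot.camera(k) for k in("side","scene")};pickle.dump(d,open("c0.pkl","wb"))
cv2.imwrite("pics/side_last.png",d["side"]["frame"]);cv2.imwrite("pics/scene_last.png",d["scene"]["frame"])
import h;from h import *
h.d=d
M=np.array([510,-155]);a=np.array([-.125,-.992]);n=np.array([.992,-.125])
for c,(x0,x1,y0,y1) in (("scene",(240,385,225,310)),("side",(285,385,215,315))):
    im=d[c]["frame"][y0:y1,x0:x1]; g=cv2.cvtColor(im,cv2.COLOR_BGR2HSV)
    m=((g[...,1]<50)&(g[...,2]>120)).astype(np.uint8)*255
    m=cv2.morphologyEx(m,cv2.MORPH_OPEN,np.ones((3,3)))
    k,l,st,_=cv2.connectedComponentsWithStats(m);i=1+st[1:,4].argmax()
    cn=max(cv2.findContours((l==i).astype(np.uint8),0,1)[0],key=len)
    for p in cv2.approxPolyDP(cv2.convexHull(cn),1.5,True)[:,0]+[x0,y0]:
        print(c,p,*[(z,round(((P:=ray(d[c],p,z)[:2])-M)@a),round((P-M)@n)) for z in(0,80)])
E
python3 meas.py
```

```text
time: 7.95
position: [534.1, 40.1, 40.5]
orientation: [-0.0, 0.75, 0.661, 0.0]
wrist_force: [2.0, 5.4, 4.9]
grip_width: 60.3
grasp_force: 0.0
time: 8.45
position: [527.3, 19.3, 40.4]
orientation: [0.0, 0.75, 0.661, -0.0]
wrist_force: [-0.0, 1.6, 5.4]
grip_width: 60.4
grasp_force: 0.0
scene [297 225] (0, -309, 266) (80, -199, 114)
scene [301 225] (0, -298, 272) (80, -190, 120)
scene [346 251] (0, -84, 184) (80, -1, 42)
scene [346 278] (0, -5, 49) (80, 68, -76)
scene [335 287] (0, -5, -4) (80, 68, -123)
scene [301 286] (0, -80, -44) (80, 2, -158)
scene [274 277] (0, -166, -41) (80, -73, -156)
scene [273 250] (0, -265, 84) (80, -160, -46)
side [323 255] (0, 20, 78) (80, -140, 27)
side [340 258] (0, 16, 35) (80, -144, -10)
side [364 279] (0, -70, -45) (80, -218, -79)
side [354 299] (0, -161, -46) (80, -296, -80)
side [312 293] (0, -163, 44) (80, -298, -2)
side [310 291] (0, -156, 51) (80, -292, 3)
side [310 280] (0, -109, 67) (80, -252, 17)
```

```bash
python3 -m crank '[[[75,-0.7,-5,0,0,0,0],[75,-0.7,-5,0,0,0,0],[75,-0.7,-5,0,0,0,0],[75,-0.7,-5,0,0,0,0],[75,-0.6,-5,0,0,0,0],[75,-0.6,-5,0,0,0,0]]]'
python3 -m crank '[[[75,-0.6,-5,0,0,0,0],[75,-0.6,-5,0,0,0,0],[75,-0.6,-5,0,0,0,0],[75,-0.6,-5,0,0,0,0],[75,-0.6,-5,0,0,0,0],[75,0,0,0,0,0,0]]]'
python3 meas.py
```

```text
time: 9.15
position: [523.4, -9.4, 40.5]
orientation: [-0.001, 0.75, 0.661, 0.0]
wrist_force: [0.6, 6.0, 6.0]
grip_width: 60.2
grasp_force: 0.0
time: 9.75
position: [520.2, -35.1, 40.4]
orientation: [-0.0, 0.75, 0.661, -0.0]
wrist_force: [1.7, 4.1, 5.8]
grip_width: 60.4
grasp_force: 0.0
scene [291 255] (0, -202, 84) (80, -105, -45)
scene [311 242] (0, -202, 183) (80, -105, 42)
scene [365 255] (0, -27, 189) (80, 49, 46)
scene [364 283] (0, 46, 50) (80, 113, -76)
scene [354 293] (0, 49, -6) (80, 115, -124)
scene [296 285] (0, -94, -46) (80, -10, -160)
scene [292 283] (0, -108, -43) (80, -22, -157)
side [331 244] (0, 87, 78) (80, -83, 27)
side [348 247] (0, 82, 33) (80, -87, -12)
side [366 262] (0, 13, -29) (80, -146, -65)
side [369 272] (0, -34, -47) (80, -187, -81)
side [361 286] (0, -103, -46) (80, -246, -80)
side [319 280] (0, -104, 48) (80, -247, 1)
side [318 271] (0, -63, 64) (80, -212, 14)
```

```bash
python3 -m crank '[[[75,-0.5,-4,0,0,0,0],[75,-0.5,-4,0,0,0,0],[75,-0.5,-4,0,0,0,0],[75,-0.5,-4,0,0,0,0],[75,-0.5,-4,0,0,0,0],[75,-0.5,-4,0,0,0,0]]]'
python3 -m crank '[[[75,-0.2,-1.5,0,0,0,0],[75,-0.2,-1.5,0,0,0,0],[75,-0.2,-1.5,0,0,0,0]]]'
python3 -m crank '[[[75,-0.2,-1.5,0,0,0,0],[75,-0.2,-1.5,0,0,0,0]]]'
```

```text
time: 10.45
position: [517.2, -58.1, 40.4]
orientation: [-0.001, 0.75, 0.661, 0.0]
wrist_force: [0.8, 6.3, 5.7]
grip_width: 60.2
grasp_force: 0.0
time: 10.75
position: [516.6, -62.5, 40.4]
orientation: [-0.001, 0.75, 0.661, 0.0]
wrist_force: [-0.8, 6.7, 6.7]
grip_width: 60.5
grasp_force: 0.0
time: 10.95
position: [516.3, -65.5, 40.4]
orientation: [-0.001, 0.75, 0.661, 0.001]
wrist_force: [2.2, 6.1, 6.9]
grip_width: 60.2
grasp_force: 0.0
```

```bash
python3 -m crank '[[[75,-0.2,-1.5,0,0,0,0],[75,-0.2,-1.5,0,0,0,0]]]'
python3 -c "
from workcell import bot
print(bot.state()['wrist_force'],bot.state()['position'])"
```

```text
time: 11.15
position: [515.8, -68.5, 40.4]
orientation: [-0.001, 0.75, 0.661, 0.001]
wrist_force: [0.9, 6.5, 7.5]
grip_width: 60.7
grasp_force: 0.0
[0.90280334 6.46332928 7.49418856] [515.84240871 -68.50265442  40.43623827]
```

```bash
for i in 1; do python3 -m crank '[[[75,-0.1,-1,0,0,0,0],[75,-0.1,-1,0,0,0,0],[75,-0.1,-1,0,0,0,0]]]'; done
```

```text
time: 11.45
position: [515.5, -71.4, 40.4]
orientation: [-0.001, 0.75, 0.661, 0.001]
wrist_force: [-0.2, 6.3, 6.5]
grip_width: 60.3
grasp_force: 0.0
```

```bash
python3 -m crank '[[[75,-0.1,-1,0,0,0,0],[75,-0.1,-1,0,0,0,0]]]'
```

```text
time: 11.65
position: [515.3, -73.4, 40.4]
orientation: [-0.001, 0.75, 0.661, 0.0]
wrist_force: [0.1, 5.3, 7.1]
grip_width: 60.6
grasp_force: 0.0
```

```bash
python3 -m crank '[[[75,-0.1,-1,0,0,0,0],[75,-0.1,-1,0,0,0,0]]]'
```

```text
time: 11.85
position: [515.1, -75.4, 40.4]
orientation: [-0.001, 0.75, 0.661, 0.001]
wrist_force: [0.2, 6.3, 6.9]
grip_width: 60.0
grasp_force: 0.0
```

```bash
python3 -m crank '[[[75,-0.1,-1,0,0,0,0],[75,-0.1,-1,0,0,0,0]]]'
```

```text
time: 12.05
position: [515.0, -76.7, 40.5]
orientation: [-0.001, 0.75, 0.661, 0.001]
wrist_force: [0.9, 11.2, 7.5]
grip_width: 60.4
grasp_force: 0.0
```

```bash
python3 -m crank '[[[75,-0.1,-1,0,0,0,0]]]'
```

```text
time: 12.15
position: [514.9, -76.7, 40.5]
orientation: [-0.002, 0.75, 0.662, 0.002]
wrist_force: [1.5, 15.4, 9.5]
grip_width: 60.5
grasp_force: 0.0
```

```bash
python3 -m crank '[[[75,-0.1,-1,0,0,0,0]]]'
```

```text
time: 12.25
position: [514.8, -76.6, 40.5]
orientation: [-0.003, 0.75, 0.662, 0.003]
wrist_force: [1.5, 18.3, 9.8]
grip_width: 60.1
grasp_force: 0.0
```

```bash
python3 -m crank '[[[75,-0.1,-1,0,0,0,0]]]'
```

```text
time: 12.35
position: [514.6, -76.6, 40.5]
orientation: [-0.004, 0.749, 0.662, 0.004]
wrist_force: [1.6, 20.6, 11.9]
grip_width: 60.2
grasp_force: 0.0
```

Firm contact with the stop is felt at TCP y = -76.7. I'll ease back a little and hold.

```bash
python3 -m crank '[[[75,0.2,1.2,0,0,0,0],[75,0,0,0,0,0,0]]]'; python3 -m crank '[[[75,0,0,0,0,0,0],[75,0,0,0,0,0,0],[75,0,0,0,0,0,0],[75,0,0,0,0,0,0],[75,0,0,0,0,0,0]]]'
```

```text
time: 12.55
position: [514.6, -76.7, 40.4]
orientation: [-0.003, 0.749, 0.662, 0.002]
wrist_force: [0.3, 14.2, 9.1]
grip_width: 60.2
grasp_force: 0.0
time: 13.05
position: [514.5, -76.7, 40.4]
orientation: [-0.003, 0.749, 0.662, 0.002]
wrist_force: [0.8, 13.6, 9.0]
grip_width: 60.2
grasp_force: 0.0
```

```bash
python3 -m crank '[[[75,0.2,1.5,0,0,0,0],[75,0.5,4,0,0,0,0],[75,2,16,0,0,0,0],[75,3,25,0,0,0,0],[75,0,0,45,0,0,0],[75,0,0,45,0,0,0],[75,0,0,45,0,0,0],[75,0,0,0,0,0,0]]]'
python3 -m crank '[[[75,3,25,0,0,0,0],[75,3,25,0,0,0,0],[75,0,0,0,0,0,0],[75,0,0,0,0,0,0]]]'
python3 meas.py; python3 -c "
import cv2
a=cv2.imread('pics/side_last.png')[195:315,240:440];b=cv2.imread('pics/scene_last.png')[210:330,240:440]
cv2.imwrite('pics/f.png',cv2.hconcat([cv2.resize(a,(400,240)),cv2.resize(b,(400,240))]))"
```

```text
time: 13.85
position: [523.8, -35.2, 180.7]
orientation: [0.004, 0.75, 0.661, 0.002]
wrist_force: [1.4, -1.3, 0.1]
grip_width: 60.0
grasp_force: 0.0
time: 14.25
position: [525.6, 15.9, 173.9]
orientation: [-0.0, 0.75, 0.661, -0.002]
wrist_force: [-0.4, -0.2, 0.3]
grip_width: 60.1
grasp_force: 0.0
scene [305 259] (0, -155, 84) (80, -64, -46)
scene [321 248] (0, -155, 164) (80, -64, 25)
scene [328 246] (0, -145, 185) (80, -55, 44)
scene [380 259] (0, 20, 188) (80, 90, 46)
scene [381 268] (0, 46, 143) (80, 113, 6)
scene [367 294] (0, 78, 6) (80, 141, -114)
scene [358 295] (0, 61, -9) (80, 127, -127)
scene [306 285] (0, -72, -33) (80, 9, -149)
side [384 215] (0, 322, -7) (80, 119, -46)
side [384 223] (0, 263, -19) (80, 68, -57)
side [374 262] (0, 19, -47) (80, -141, -81)
side [366 277] (0, -60, -47) (80, -209, -80)
side [325 272] (0, -63, 47) (80, -212, 0)
side [325 239] (0, 112, 102) (80, -61, 47)
side [328 215] (0, 276, 144) (80, 79, 84)
```

View pics/f.png

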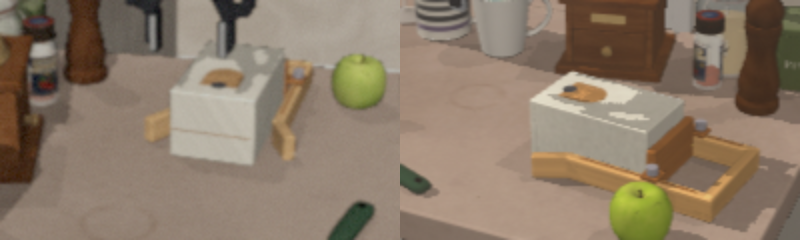

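The carton lies thumb-hole side up between the rails, with its leading end against the stop (scene crop about 680,115). The gripper is clear, so I'm handing in.

```bash
python3 -c "
from workcell import bot
print(bot.sign_off())"
```

```text
the job is handed in; nothing more can be done
None
```

The carton was toppled thumb-hole panel up, slid into the tray and pressed onto the backstop (about 8 N beyond its sliding force for 0.6 s, after a brief peak near 14 N against the 15 N it holds); the gripper was clear when I handed in, and the sign-off returned no verdict.

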